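# Find the thread hand of a gas manifold cap and take it off

## Task

One of the two black screw caps on the bench manifold sits in the red ring, and nobody knows whether its thread is left- or right-handed: try loosening it one way and, if it will not give, the other; turn it about a quarter turn the way that gives and lift it off. Finish while still holding the cap still and upright in the gripper, about 10 cm straight above its port. Leave the other cap screwed home and do not disturb the jar, tape measure and wrench on the bench.

Things in the scene. Friction and masses are not known exactly. Their poses are not given: they have to be found in the camera images.
- manifold: aluminium block, 100 (x) by 270 (y) by 40 mm high, bolted to the bench, with a small flat dial between its two ports (top at 47 mm) and a brass and copper pipe out of its +y end (90 mm long, 26 mm thick). Origin: centre of its underside, on the bench; y runs along the block, z up
- port_1 (a point): the point on the block's top face on the axis of the port at its +y end, 70 mm from the middle, 40 mm above the bench. Under the cap a brass stub stands 24 mm high on it
- port_2 (a point): the same for the port at the -y end, 70 mm from the middle
- red_ring (a point): centre of the top of a flat red plastic ring, 80 mm across and 3 mm thick, round the foot of the cap to be taken off; it lies at port_1 or at port_2
- blue_ring (a point): the same in blue, round the foot of the cap that stays on
- cap_1_mid (a point): round ribbed black screw cap, 50 mm diameter, 48 mm tall, straight-sided, about 120 g, a white stripe on its flat top from centre to rim; loose, screwed onto port_1. Point: on its axis, half-way up (24 mm above its lower rim, 68 mm above the bench when home). z up along the axis, x along the stripe, which at home lies along the manifold's x within 0.1 rad
- cap_2_mid (a point): round ribbed black screw cap, 50 mm diameter, 48 mm tall, straight-sided, about 120 g, a white stripe on its flat top from centre to rim; loose, screwed onto port_2. Point: on its axis, half-way up (24 mm above its lower rim, 68 mm above the bench when home). z up along the axis, x along the stripe, which at home lies along the manifold's x within 0.1 rad
- cap_1: the same cap as cap_1_mid, origin at the centre of its lower rim, 44 mm above the bench at home. Quick thread: turned the loosening way (easy, no rise) it is free to lift straight up between 50 and 105 degrees from home, best at 75. The other way it meets a hard stop within 0.15 rad, then slips in the fingers
- cap_2: the same cap as cap_2_mid, origin at the centre of its lower rim, 44 mm above the bench at home; thread as for cap_1. Which way loosens a cap (clockwise or counter-clockwise) cannot be seen and changes from start to start
- jar_mid (a point): bystander: a jar of screws with a steel lid, 64 mm in diameter, 85 mm tall; point half-way up
- tape_mid (a point): bystander: a yellow tape measure standing on edge, 70 by 35 by 66 mm high; point at its centre
- wrench: bystander: a steel wrench lying on the bench along its own x axis; origin at the centre of its underside
There are look-alikes about, which are no part of the job. What is shaped like the cap_2 but purple or turquoise is not meant.

How it is judged (in metres and radians):
On the way:
1. the cap in the red ring is turned at least 0.7 rad (40 degrees) from home while still down on its port (((horizontal distance between red_ring and port_1 below 0.03 m and angle between the x axis of cap_1_mid and the x axis of manifold, either way round above 0.7 rad and height (world z) of cap_1_mid below 0.08 m and horizontal distance between cap_1_mid and port_1 below 0.01 m and angle between cap_1_mid's own z axis and vertical below 0.2 rad) or (horizontal distance between red_ring and port_2 below 0.03 m and angle between the x axis of cap_2_mid and the x axis of manifold, either way round above 0.7 rad and height (world z) of cap_2_mid below 0.08 m and horizontal distance between cap_2_mid and port_2 below 0.01 m and angle between cap_2_mid's own z axis and vertical below 0.2 rad))), for 0.1 s.
At the end, for the whole second after the job is handed in: The cap of the red-ringed port is held by the fingers (more than 1 N), 60 to 200 mm above its screwed-on height, within 50 mm sideways of its port's axis, tilted less than 0.35 rad, moving slower than 30 mm/s; the other cap is within 8 mm and 0.3 rad of home (((horizontal distance between red_ring and port_1 below 0.03 m and height (world z) of cap_1_mid between 0.128 and 0.268 m and horizontal distance between cap_1_mid and port_1 below 0.05 m and angle between cap_1_mid's own z axis and vertical below 0.35 rad and contact force between the fingers and cap_1 above 1 N and linear speed of cap_1 below 0.03 m/s and distance of cap_2_mid from where it was at the start of the episode below 0.008 m and angle between the x axis of cap_2_mid and the x axis of manifold, either way round below 0.3 rad) or (horizontal distance between red_ring and port_2 below 0.03 m and height (world z) of cap_2_mid between 0.128 and 0.268 m and horizontal distance between cap_2_mid and port_2 below 0.05 m and angle between cap_2_mid's own z axis and vertical below 0.35 rad and contact force between the fingers and cap_2 above 1 N and linear speed of cap_2 below 0.03 m/s and distance of cap_1_mid from where it was at the start of the episode below 0.008 m and angle between the x axis of cap_1_mid and the x axis of manifold, either way round below 0.3 rad))); the arm keeps its last pose, push and grip.
It fails at once if the cap in the blue ring is lifted or shifted by 8 mm or turned by 0.3 rad ((horizontal distance between red_ring and port_1 below 0.03 m and (distance of cap_2_mid from where it was at the start of the episode above 0.008 m or angle between the x axis of cap_2_mid and the x axis of manifold, either way round above 0.3 rad)) or (horizontal distance between red_ring and port_2 below 0.03 m and (distance of cap_1_mid from where it was at the start of the episode above 0.008 m or angle between the x axis of cap_1_mid and the x axis of manifold, either way round above 0.3 rad))).
It fails at once if jar, tape measure or wrench moved by more than 30 mm (distance of any of jar_mid, tape_mid, wrench from where it was at the start of the episode above 0.03 m).
It also fails if it takes over 38 s, if anything falls off the work surface, if the arm or the gripper's body presses on something with over 40 N, if the wrist force passes 120 N, or if a joint passes its speed limit or range.

## Robot

A 7-joint arm with a two-finger parallel gripper is mounted at the origin on the work surface. World frame = base frame: x ahead of the robot, y to its left, z up, the work surface at z = 0. Lengths are in mm, angles in rad, forces in N, time in s.
With the tool pointing down it reaches from about 425 to 875 mm from the base axis. Payload 4.7 kg.
Tool frame: the origin (TCP) lies at the very end of the fingers, on their centre line; the grasp point (between the pads) lies 19 mm behind it; y points along the fingers, x is the direction in which the jaws open and shut, and the axes are right-handed (so a half turn about y gives the same grasp; the last joint's range is limited). The gripper opens to 87 mm and grips with 3 to 60 N. Pads are 19 mm wide; open, the fingers measure 117 mm over their backs; the gripper's body (75 mm by 190 mm) begins 51 mm behind the grasp point.
Start: joints at [1.171, 0.321, -0.07, 1.45, 0.023, 1.371, -0.057], TCP at [261.342, -595.169, 222.587] pointing down, gripper open.
Joint ranges: [-2.86, 2.86], [-0.3, 2.09], [-1.38, 1.24], [0.06, 2.45], [-1.56, 4.7], [0.09, 2.05], [-2.69, 2.69]. Speed limits (rad/s): [2.57, 2.57, 3.14, 3.14, 3.14, 3.14, 3.14].

## Interface

Orientations are given as a 3x3 rotation matrix whose columns are the frame's x, y, z axes.
In Python, from workcell import monitor, eyes, order gives the robot as it stands.
- The arm moves only by the tool servo_tool, never from a script. Its argument "commands" is a list of rows, each a list of 3 entries, a list of its own where there are three numbers: the shift along the tool's x, y, z in mm, then the turn about the tool's y in rad, then the closure, from 0 (fully open) to 1 (shut). A call has 1 to 5 rows; each row is the pose to reach, as a shift and turn from the pose commanded when the call began, along the tool's axes at that moment; what a row does not reach only later rows make up. A row lasts 1/8 s, in which the tool goes at most 62.5 mm and 10.7 degrees, less where a joint would pass 70% of its speed; a pose out of reach is approached as far as the arm can. A call with a gripper value outside its range is refused whole. The fingers move at their own pace and stop on an object; "squeeze" is the grip in N (left out, the last holds). Time passes only in rows, so rows that repeat a pose let the fingers close. It gives the time, the measured TCP pose, the force and the opening at its end, in the units of the state.
- monitor.sense(): the state, without advancing time (a new reading comes with each control period).
- eyes.get_image(name): name is "scene" or "top" or "wrist"; returns the picture (384x512x3 uint8, red, green, blue); there is no depth.
- eyes.get_calibration(name): a dict with "K" (3x3 intrinsics, pixels), "extrinsics" (4x4, takes a point from camera to world coordinates); the wrist camera has in their place "T_tool_cam" (4x4, takes a point from camera to tool coordinates, whose origin is the TCP and whose axes are the tool frame's). Camera axes: x right, y up, looking along -z (the intrinsics and any distortion apply to the point x, -y, -z); pixel columns grow to the right and rows downward; lengths in mm; the calibration is good to about 2 mm. A picture is of the moment at which its call begins: read the wrist's pose just before it. get_calibration takes no time and is no camera call.
- order.close_job(): hands the job in, once; it reports no verdict.
The state is a dict: "clock": time; "joints": joint angles; "joint_vel": joint speeds; "effort": joint torques, N m; "eef_pos": TCP position; "tcp_rot": TCP orientation; "wrist_force": force on the tool from outside, world axes, zero at the start; "wrist_torque": the same for the moment, N m; "gripper_width": finger opening in mm.
Only numpy, scipy, OpenCV 4.12 (cv2) and the standard library are available. Lean on these libraries where they do the work, as an engineer would, in place of code of your own. Each camera call takes 0.05 s, during which the arm holds its last target. There are 200 camera calls.

## Working session

There is one attempt and no reset: what is moved stays moved. The work goes in short steps, Python scripts to look and compute and a tool call to move; the robot and the scene stay as the last step left them, time stands still between calls to the robot, and variables do not carry over. Pictures are saved under pics/ and viewed, about 8 in all and at most 12, crops included, and the job is handed in when it is done.

Besides the shell and the picture viewer there is one more tool, called by a JSON object that holds its "method" and its "body". servo_tool: Moves the arm, as the interface text tells. Its arguments: {"type":"object","properties":{"commands":{"type":"array"},"squeeze":{"type":"number"}},"required":["commands"]}

```bash
mkdir -p pics; python3 - <<'E'
from workcell import monitor, eyes
import cv2,numpy as np
np.set_printoptions(precision=3,suppress=True)
s=monitor.sense();print(s)
a=[]
for n in("scene","top"):
    im=eyes.get_image(n);cv2.imwrite(f"pics/{n}0.png",im[...,::-1]);c=eyes.get_calibration(n);print(n,c)
print(eyes.get_calibration("wrist"))
E
```

```text
{'clock': 0.0, 'joints': array([ 1.171,  0.322, -0.07 ,  1.452,  0.023,  1.371, -0.057]), 'joint_vel': array([-0.   , -0.   ,  0.002,  0.001, -0.001,  0.002,  0.   ]), 'effort': array([ -0.001, -49.128,  -0.405, -31.253,  -0.064,   0.044,   0.   ]), 'eef_pos': array([ 261.107, -594.632,  221.462]), 'tcp_rot': array([[ 0.402, -0.001,  0.916],
       [-0.916,  0.002,  0.402],
       [-0.002, -1.   , -0.   ]]), 'wrist_force': array([-0.015,  0.32 , -1.036]), 'wrist_torque': array([-0.023,  0.008, -0.007]), 'gripper_width': 87.19508448068999}
scene {'K': array([[422.72 ,   0.   , 250.986],
       [  0.   , 422.72 , 179.65 ],
       [  0.   ,   0.   ,   1.   ]]), 'extrinsics': array([[  -0.821,   -0.385,    0.421, 1254.732],
       [   0.571,   -0.552,    0.607,  907.862],
       [  -0.001,    0.739,    0.674, 1101.757],
       [   0.   ,    0.   ,    0.   ,    1.   ]])}
top {'K': array([[354.068,   0.   , 251.308],
       [  0.   , 354.068, 189.9  ],
       [  0.   ,   0.   ,   1.   ]]), 'extrinsics': array([[   0.012,    0.987,   -0.163,  427.536],
       [  -1.   ,    0.01 ,   -0.015,  -23.713],
       [  -0.014,    0.163,    0.987, 1112.49 ],
       [   0.   ,    0.   ,    0.   ,    1.   ]])}
{'K': array([[291.724,   0.   , 253.383],
       [  0.   , 291.724, 192.593],
       [  0.   ,   0.   ,   1.   ]]), 'T_tool_cam': array([[   1.   ,    0.   ,    0.   ,    1.321],
       [   0.   ,    0.265,   -0.964, -161.719],
       [  -0.   ,    0.964,    0.265,   72.69 ],
       [   0.   ,    0.   ,    0.   ,    1.   ]])}
```

View pics/top0.png

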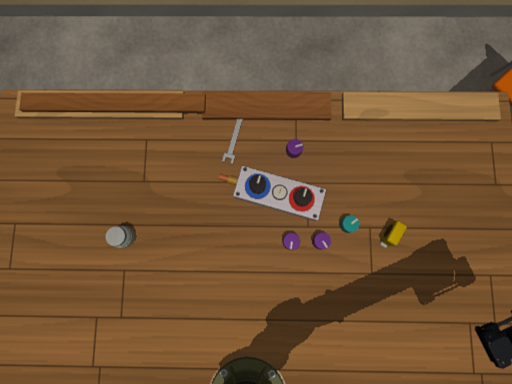

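View pics/scene0.png

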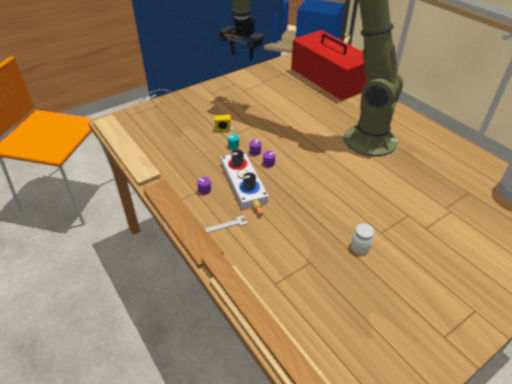

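Top view: manifold around (280,192), pipe at the left (+y). The red ring at (302,198) is the -y end, so port_2; blue is at (258,186). Purple and turquoise decoys stand around the manifold, the wrench is at (233,140), the tape at (395,234) and the jar at (120,237). The scene view agrees.

```bash
cat > h.py <<'E'
import cv2,numpy as np
from workcell import monitor, eyes
np.set_printoptions(precision=3,suppress=True)
def ray(c,uv,T):
    K=c["K"];d=np.array([(uv[0]-K[0,2])/K[0,0],-(uv[1]-K[1,2])/K[1,1],-1.])
    return T[:3,3],T[:3,:3]@d
def plane(c,uv,T,z):
    o,d=ray(c,uv,T);return o+d*(z-o[2])/d[2]
def ring(im,col):
    h=cv2.cvtColor(im,cv2.COLOR_RGB2HSV)
    m=(cv2.inRange(h,(0,150,90),(6,255,255))|cv2.inRange(h,(174,150,90),(180,255,255))) if col=="red" else cv2.inRange(h,(108,130,80),(122,255,255))
    return m
E
python3 - <<'E'
from h import *
R={"top":(225,330,160,220),"scene":(215,275,140,210)}
for n,(a,b,c0,d0) in R.items():
    im=cv2.imread(f"pics/{n}0.png")[...,::-1].copy();c=eyes.get_calibration(n)
    for col in("red","blue"):
        m=ring(im,col);k=np.zeros_like(m);k[c0:d0,a:b]=m[c0:d0,a:b]
        p=cv2.findNonZero(k)
        h=cv2.convexHull(p);e=cv2.fitEllipse(h)
        print(n,col,len(p),e,plane(c,e[0],c["extrinsics"],43))
E
```

```text
top red 217 ((301.1771545410156, 198.27413940429688), (24.421720504760742, 25.17647361755371), 113.6693115234375) [ 579.508 -159.051   43.   ]
top blue 215 ((257.06787109375, 185.8489532470703), (23.995952606201172, 24.368762969970703), 97.15129089355469) [616.599 -24.445  43.   ]
scene red 72 ((237.4709014892578, 163.5094451904297), (10.429289817810059, 17.499021530151367), 89.42413330078125) [ 582.308 -153.1     43.   ]
scene blue 44 ((249.12667846679688, 186.58892822265625), (12.147611618041992, 19.032150268554688), 92.84648132324219) [619.465 -19.721  43.   ]
```

{"method": "servo_tool", "body": {"commands": [[[-27, 5, 47], -0.09, 0], [[-54, 10, 94], -0.18, 0], [[-82, 15, 141], -0.27, 0], [[-109, 20, 188], -0.36, 0], [[-137, 25, 236], -0.45, 0]]}}

```text
clock: 0.72
eef_pos: [422.9, -373.3, 197.1]
tcp_rot: [[0.762, -0.0, 0.648], [-0.648, -0.0, 0.762], [-0.0, -1.0, -0.0]]
wrist_force: [1.2, -1.0, -0.1]
gripper_width: 87.1
```

```bash
cat >> h.py <<'E'
def go(t,yaw=None):
    s=monitor.sense();R=s["tcp_rot"];x=R[:,0]
    print("clock",s["clock"],"pos",s["eef_pos"],"j",s["joints"],"F",s["wrist_force"],"w",s["gripper_width"])
    a=np.degrees(np.arctan2(x[1],x[0]));print("xyaw deg",a,"shift tool",R.T@(np.array(t)-s["eef_pos"]), "turn y rad",None if yaw is None else np.radians(a-yaw))
E
python3 -c "
from h import *
go([580,-158,170],-15.4)"
```

```text
clock 0.725 pos [ 422.925 -373.267  197.098] j [ 0.93   0.167 -0.283  1.696  0.049  1.286 -0.067] F [ 1.177 -1.049 -0.089] w 87.10292467336608
xyaw deg -40.35415319295778 shift tool [-19.681  27.043 265.76 ] turn y rad -0.4355321352641692
```

{"method": "servo_tool", "body": {"commands": [[[-4, 5, 53], -0.09, 0], [[-8, 11, 106], -0.18, 0], [[-12, 16, 160], -0.27, 0], [[-16, 22, 213], -0.35, 0], [[-20, 27, 266], -0.44, 0]]}}

```text
clock: 1.35
eef_pos: [580.4, -158.2, 170.0]
tcp_rot: [[0.965, -0.001, 0.261], [-0.261, -0.0, 0.965], [-0.001, -1.0, -0.0]]
wrist_force: [0.9, -0.9, 0.4]
gripper_width: 87.2
```

{"method": "servo_tool", "body": {"commands": [[[0, 0, 0], 0, 0], [[0, 0, 0], 0, 0]]}}

```text
clock: 1.6
eef_pos: [579.4, -160.1, 170.0]
tcp_rot: [[0.965, -0.001, 0.264], [-0.264, -0.0, 0.965], [-0.001, -1.0, -0.001]]
wrist_force: [-0.3, -0.3, -0.3]
gripper_width: 87.0
```

```bash
python3 - <<'E'
from h import *
go([580,-158,170],-15.4)
s=monitor.sense();im=eyes.get_image("wrist");cv2.imwrite("pics/w1.png",im[...,::-1])
np.savez("w1.npz",p=s["eef_pos"],R=s["tcp_rot"])
c=eyes.get_calibration("wrist");T=np.eye(4);T[:3,:3]=s["tcp_rot"];T[:3,3]=s["eef_pos"];T=T@c["T_tool_cam"]
for col in("red","blue"):
    p=cv2.findNonZero(ring(im,col))
    if p is None: print(col,"none");continue
    e=cv2.fitEllipse(cv2.convexHull(p));print(col,len(p),e,plane(c,e[0],T,43))
E
```

```text
clock 1.6 pos [ 579.397 -160.062  169.972] j [ 0.635  0.286 -0.489  1.633  0.141  1.259 -0.148] F [-0.337 -0.311 -0.259] w 86.98350597793392
xyaw deg -15.311190228922838 shift tool [ 0.038 -0.03   2.148] turn y rad 0.0015500229132389164
red 1832 ((254.192626953125, 169.58279418945312), (77.65625762939453, 114.6353988647461), 7.140628814697266) [ 585.294 -144.86    43.   ]
blue 2415 ((253.09242248535156, 30.15074920654297), (88.23191833496094, 98.00836944580078), 0.4944444000720978) [617.532 -23.104  43.   ]
```

View pics/w1.png

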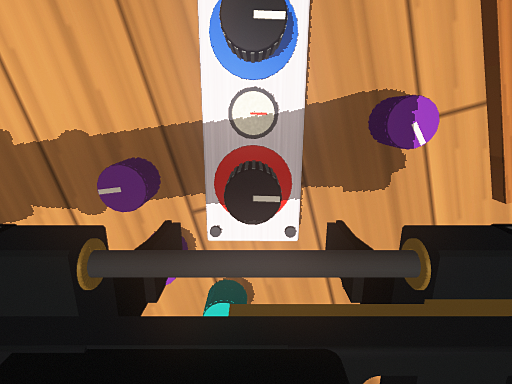

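The red-ringed cap lies at about (253,195) between the fingers, with its stripe running from (253,198) to (280,199). The ring's far side is partly hidden by the cap, so I'll use the cap top instead.

```bash
python3 - <<'E'
from h import *
im=cv2.imread("pics/w1.png");d=np.load("w1.npz")
c=eyes.get_calibration("wrist");T=np.eye(4);T[:3,:3]=d["R"];T[:3,3]=d["p"];T=T@c["T_tool_cam"]
g=im.min(2);h=cv2.cvtColor(im,cv2.COLOR_BGR2HSV)
for n,(a,b,c0,e0) in {"red":(225,283,160,224),"blue":(215,290,0,65)}.items():
    w=((h[...,1]<40)&(h[...,2]>180)).astype(np.uint8);k=np.zeros_like(w);k[c0:e0,a:b]=w[c0:e0,a:b]
    nl,l,st,_=cv2.connectedComponentsWithStats(k)
    for i in range(1,nl):
        x,y,ww,hh,A=st[i]
        if 60<A<600:
            ys,xs=np.nonzero(l==i);print(n,"stripe",st[i]); 
            P=plane(c,(x-.5,ys[xs<x+4].mean()),T,92);Q=plane(c,(x+ww-.5,ys[xs>x+ww-5].mean()),T,92);print(P,Q,np.linalg.norm(P-Q),np.degrees(np.arctan2(*(Q-P)[1::-1])))
# red-cap bottom rim point of top disc + dark extents
dk=(im.max(2)<60)
for r in (190,195,198,202): xs=np.nonzero(dk[r,205:300])[0]+205;print(r,xs.min(),xs.max(),plane(c,((xs.min()+xs.max())/2,r),T,92))
col=np.nonzero(dk[150:245,253])[0]+150;print(col.min(),col.max(),plane(c,(253,col.max()+.5),T,92))
E
```

```text
red stripe [261 208  22  16 160]
[ 580.585 -182.793   92.   ] [ 600.625 -182.044   92.   ] 20.05350099020058 2.1413136944111177
red stripe [225 210  20  14 124]
[ 551.634 -169.5     92.   ] [ 567.018 -179.212   92.   ] 18.193077102972513 -32.26425311853106
blue stripe [254  10  32   9 244]
[617.637 -24.217  92.   ] [639.989 -30.95   92.   ] 23.34370175574035 -16.764783914798755
190 225 280 [ 581.671 -152.363   92.   ]
195 224 280 [ 580.089 -156.51    92.   ]
198 224 281 [ 579.793 -159.198   92.   ]
202 225 279 [ 578.429 -162.542   92.   ]
169 223 [ 574.035 -181.811   92.   ]
```

{"method": "servo_tool", "body": {"commands": [[[0, 35, 1], 0, 0], [[0, 75, 2], 0, 0], [[0, 105, 2], 0, 0], [[0, 115, 2], 0, 0], [[0, 115, 2], 0, 0]], "squeeze": 30}}

```text
clock: 2.28
eef_pos: [580.0, -158.8, 55.6]
tcp_rot: [[0.964, -0.001, 0.266], [-0.266, -0.0, 0.964], [-0.0, -1.0, -0.0]]
wrist_force: [0.4, 0.1, -0.0]
gripper_width: 86.9
```

{"method": "servo_tool", "body": {"commands": [[[0, 0, 0], 0, 1], [[0, 0, 0], 0, 1], [[0, 0, 0], 0, 1], [[0, 0, 0], 0, 1], [[0, 0, 0], 0, 1]]}}

```text
clock: 2.9
eef_pos: [580.4, -157.6, 55.7]
tcp_rot: [[0.965, -0.0, 0.264], [-0.264, -0.0, 0.965], [-0.0, -1.0, -0.0]]
wrist_force: [-0.7, 0.1, 1.1]
gripper_width: 49.2
```

{"method": "servo_tool", "body": {"commands": [[[0, 0, 0], -0.1, 1], [[0, 0, 0], -0.2, 1], [[0, 0, 0], -0.3, 1], [[0, 0, 0], -0.3, 1]]}}

```text
clock: 3.4
eef_pos: [580.2, -157.6, 55.5]
tcp_rot: [[1.0, -0.0, -0.03], [0.03, 0.001, 1.0], [-0.0, -1.0, 0.001]]
wrist_force: [-0.8, 1.0, -0.1]
gripper_width: 49.3
```

```bash
python3 - <<'E'
from h import *
go([580.3,-158.5,55],-15.4);s=monitor.sense();print(s["wrist_torque"],s["effort"])
im=eyes.get_image("wrist");cv2.imwrite("pics/w2.png",cv2.resize(im[100:300,130:390,::-1],None,fx=2,fy=2))
E
```

```text
clock 3.4 pos [ 580.182 -157.643   55.464] j [ 0.653  0.404 -0.522  1.744  0.227  1.055  0.083] F [-0.756  0.96  -0.119] w 49.3167338400336
xyaw deg 1.714401905404536 shift tool [ 0.092  0.463 -0.861] turn y rad 0.2987026627589003
[ 0.119  0.066 -0.783] [ -0.367 -45.255  -6.238 -27.159   0.604  -0.262   1.11 ]
```

View pics/w2.png

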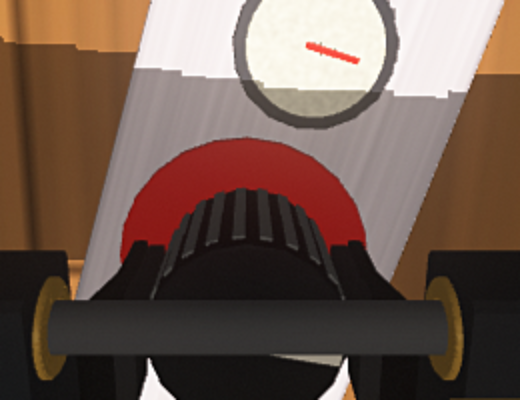

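The wrist camera sees the stripe's edge at about (305,360), tilted clockwise relative to the jaws, so the cap lags. Resistance is 0.78 N m, which is about the slip limit for a 30 N grip. This looks like the stop, so I'll try clockwise.

{"method": "servo_tool", "body": {"commands": [[[0, 0, 0], 0.15, 1], [[0, 0, 0], 0.3, 1], [[0, 0, 0], 0.45, 1], [[0, 0, 0], 0.6, 1], [[0, 0, 0], 0.6, 1]]}}

```text
clock: 4.08
eef_pos: [580.5, -157.6, 55.5]
tcp_rot: [[0.845, -0.0, 0.536], [-0.536, -0.001, 0.845], [0.0, -1.0, -0.001]]
wrist_force: [-0.3, -0.8, -0.5]
gripper_width: 49.4
```

```bash
python3 - <<'E'
from h import *
go([580.3,-158.5,55],-15.4);s=monitor.sense();print(s["wrist_torque"],s["effort"])
im=eyes.get_image("wrist");cv2.imwrite("pics/w3.png",cv2.resize(im[100:300,130:390,::-1],None,fx=2,fy=2))
E
```

```text
clock 4.075 pos [ 580.485 -157.635   55.477] j [ 0.568  0.386 -0.418  1.747  0.179  1.046 -0.478] F [-0.337 -0.833 -0.498] w 49.44722591068337
xyaw deg -32.37874514813909 shift tool [ 0.306  0.478 -0.829] turn y rad -0.2963350056920395
[-0.04  -0.011  0.019] [ -0.111 -46.437  -4.376 -27.43   -0.116  -0.038  -0.494]
```

View pics/w3.png

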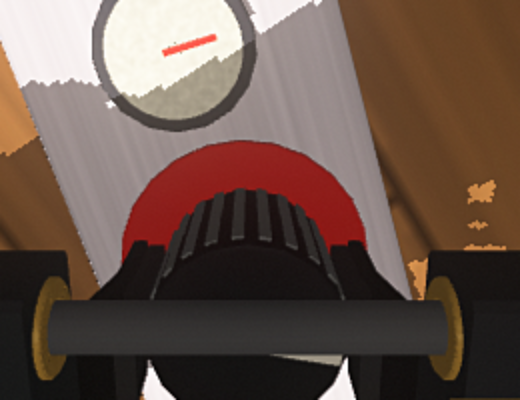

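The stripe sits the same relative to the jaws while the block has rotated and torque is about 0, so the cap turned with the gripper. Clockwise loosens. The cap is about 0.2 rad ahead of the jaws, so another ~0.82 rad brings it to about 75°.

{"method": "servo_tool", "body": {"commands": [[[0, 0, 0], 0.17, 1], [[0, 0, 0], 0.34, 1], [[0, 0, 0], 0.51, 1], [[0, 0, 0], 0.68, 1], [[0, 0, 0], 0.82, 1]]}}

```text
clock: 4.75
eef_pos: [580.4, -157.6, 55.5]
tcp_rot: [[0.181, -0.0, 0.983], [-0.983, -0.0, 0.181], [0.0, -1.0, -0.0]]
wrist_force: [0.5, 0.4, -1.1]
gripper_width: 49.2
```

{"method": "servo_tool", "body": {"commands": [[[0, 0, 0], 0, 1], [[0, 0, 0], 0, 1], [[0, 0, 0], 0, 1]]}}

```text
clock: 5.12
eef_pos: [580.4, -157.6, 55.4]
tcp_rot: [[0.185, -0.0, 0.983], [-0.983, 0.0, 0.185], [-0.0, -1.0, -0.0]]
wrist_force: [0.3, -0.0, -0.8]
gripper_width: 49.5
```

```bash
python3 - <<'E'
from h import *
go([580.3,-158.5,155],-15.4);s=monitor.sense();print(s["wrist_torque"])
im=eyes.get_image("wrist");cv2.imwrite("pics/w4.png",cv2.resize(im[100:300,130:390,::-1],None,fx=2,fy=2))
E
```

```text
clock 5.125 pos [ 580.393 -157.586   55.436] j [ 0.458  0.369 -0.284  1.751  0.117  1.038 -1.253] F [ 0.316 -0.031 -0.847] w 49.49242084276503
xyaw deg -79.36266953936773 shift tool [  0.869 -99.564  -0.272] turn y rad -1.1163591818270517
[ 0.067  0.033 -0.001]
```

View pics/w4.png

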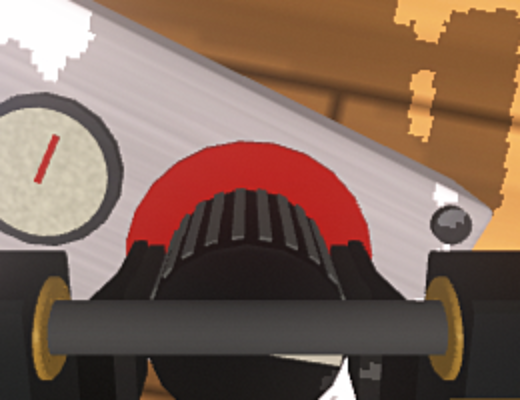

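The stripe is unchanged relative to the jaws, at about (305,358), with no torque. The cap is about 75° from home. I'll lift gently and check the force.

{"method": "servo_tool", "body": {"commands": [[[0, -3, 0], 0, 1], [[0, -6, 0], 0, 1], [[0, -9, 0], 0, 1]]}}

```text
clock: 5.55
eef_pos: [580.5, -157.7, 64.9]
tcp_rot: [[0.183, 0.0, 0.983], [-0.983, -0.0, 0.183], [0.0, -1.0, 0.0]]
wrist_force: [0.9, 1.1, -0.6]
gripper_width: 49.4
```

{"method": "servo_tool", "body": {"commands": [[[0, -20, 0], 0, 1], [[0, -45, 0], 0, 1], [[0, -70, 0], 0, 1], [[0, -85, 0], 0, 1], [[0, -91, 0], 0, 1]]}}

```text
clock: 6.18
eef_pos: [581.0, -157.8, 157.1]
tcp_rot: [[0.183, 0.002, 0.983], [-0.983, -0.001, 0.183], [0.001, -1.0, 0.002]]
wrist_force: [-0.3, -0.1, -0.7]
gripper_width: 49.0
```

{"method": "servo_tool", "body": {"commands": [[[0, 0, 0], 0, 1], [[0, 0, 0], 0, 1], [[0, 0, 0], 0, 1], [[0, 0, 0], 0, 1]]}}

```text
clock: 6.68
eef_pos: [580.2, -157.6, 155.0]
tcp_rot: [[0.183, -0.001, 0.983], [-0.983, 0.0, 0.183], [-0.0, -1.0, -0.001]]
wrist_force: [-0.6, -0.2, -1.4]
gripper_width: 49.0
```

```bash
python3 - <<'E'
from h import *
go([580.3,-158.5,155],-15.4)
a=eyes.get_image("wrist")[...,::-1];b=eyes.get_image("scene")[130:230,180:300,::-1]
cv2.imwrite("pics/w5.png",np.vstack([cv2.resize(a[100:300,130:390],(600,300)),cv2.resize(b,(600,300),interpolation=cv2.INTER_CUBIC)]))
E
```

```text
clock 6.675 pos [ 580.177 -157.615  154.991] j [ 0.469  0.275 -0.293  1.657  0.083  1.223 -1.229] F [-0.612 -0.169 -1.369] w 48.9503335338574
xyaw deg -79.46936022365368 shift tool [ 0.893 -0.009 -0.041] turn y rad -1.1182212855490472
```

View pics/w5.png

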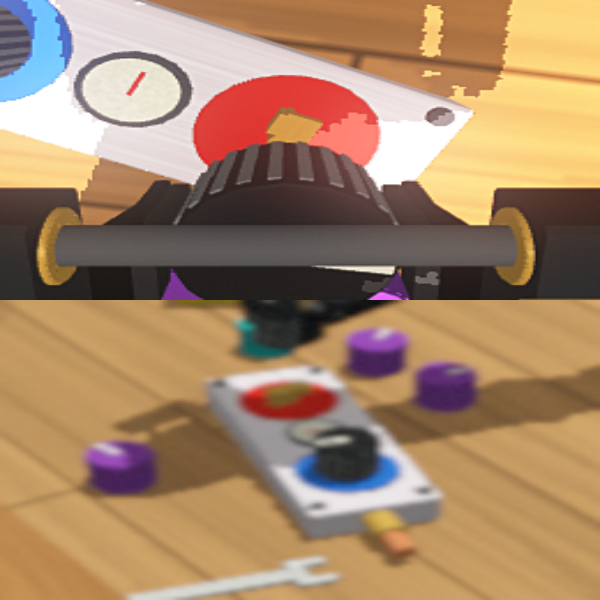

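The cap is held upright. The bare brass stub shows in the red ring at (292,127), and the blue-ringed cap is still home with its stripe along x. Handing in.

```bash
python3 -c "
from workcell import order
print(order.close_job())"
```

```text
the job is handed in; nothing more can be done
None
```

I took the red-ringed cap (port_2, the -y end) off its port. It is held upright in the gripper, 100 mm above its screwed-on height and on the port's axis to within a couple of mm. The job is handed in; the interface reports no verdict.

- **Finding the thread:** I turned it counter-clockwise first. It hit its stop, with 0.78 N m resisting while the cap slipped in the fingers. Clockwise it turned freely, with about 0 N m resisting.
- **Turn and lift:** I turned it clockwise to about 75° from home while it was still down on its port. That angle is an estimate, because I judged the early slip from how the stripe sat against the jaws. It then lifted without resistance.
- **Last checks (clock about 6.7 s):**
  - **Grip:** the opening is 49 mm with the squeeze set to 30 N, and about 1.4 N hangs on the wrist, roughly the cap's weight. The fingers' contact force on the cap was not measured directly.
  - **Port:** the last picture shows the bare brass stub in the red ring.
  - **Other cap:** the blue-ringed cap looks home, with its stripe along the manifold's x.
  - **Bystanders:** the arm stayed clear of the jar, tape measure and wrench, but I did not re-measure their positions.
- **Disagreement:** the views differed on the port's position. The red ring in the scene view was about 6 mm off the top view, and in the wrist view about 14 mm off because the cap hid part of it. I used the top view and the cap-top measurements, which agreed to about 1–2 mm.

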